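# Show which specimen goes on the light box

### The job

Show the student which specimen to view next: switch on the light box by pushing its toggle lever all the way over to the other side; then, with the fingertips about 3 cm above it and touching nothing, point straight down at the lid of the shortest of the three specimen jars for two seconds, and after that point in the same way at the middle of the light box's white panel for two seconds, and finish still pointing there with the light box left switched on. Only point: do not touch, move or lift the jars, do not point at the other two jars on the way, and leave the rest of the bench alone.

Things in the scene. Friction and masses are not known exactly. Their poses are not given: they have to be found in the camera images.
- lightbox: fixed white flat light box, 180 mm (its x) by 240 mm (its y), 40 mm high, standing level on the bench; origin at the centre of its underside. Its yaw varies by up to 0.35 rad. A white panel fills its +y part; the toggle switch stands on its -y part
- panel (a point): the middle of the light box's white square panel (140 by 140 mm), on its top surface, 41 mm above the bench; in the light box's frame at x 0, y +35 mm
- switch (a joint): angle of the toggle lever, rad: 0 = leaning 0.5 rad from upright towards the light box's -x edge (off), 1.0 = leaning 0.5 rad towards its +x edge (fully over, on; end stop). It starts at 0 to 0.25 and stays where it is left; the friction is about 1 to 2 N at the ball. Its level pivot runs along the light box's y, at x 0, y -85 mm and 62 mm above the bench
- switch_tip (a point): the centre of the black ball (26 mm in diameter) at the end of the toggle lever, 60 mm from the pivot, on a steel rod 10 mm thick; about 115 mm above the bench when leaning to either side, 122 mm when upright. Below it is a fixed grey block, 70 mm (x) by 50 mm (y), its top 65 mm above the bench (a 30 mm long steel boss of 13 mm radius round the pivot rises to 75 mm)
- jar_short: loose closed specimen jar of clear glass with a paper label and a white screw lid, 60 mm tall, 54 mm in diameter (lid 48 mm); the shortest of the three: the one to point at; origin at the centre of its underside, z up, it stands on the bench
- jar_short_lid (a point): the centre of the top of the shortest jar's lid, 60 mm above the bench
- jar_medium: loose closed specimen jar of clear glass with a paper label and a white screw lid, 90 mm tall, 54 mm in diameter (lid 48 mm); the middle one in height; origin at the centre of its underside, z up, it stands on the bench
- jar_medium_lid (a point): the centre of the top of the middle jar's lid, 90 mm above the bench
- jar_tall: loose closed specimen jar of clear glass with a paper label and a white screw lid, 120 mm tall, 54 mm in diameter (lid 48 mm); the tallest; origin at the centre of its underside, z up, it stands on the bench
- jar_tall_lid (a point): the centre of the top of the tallest jar's lid, 120 mm above the bench
- beaker: bystander: loose open glass cup, 90 mm tall, 70 mm across the rim, narrower at the foot; origin at the centre of its underside
- slide_box: bystander: loose closed wooden slide box, 60 mm (x) by 90 mm (y), 34.5 mm high; origin at the centre of its underside
- petri_dish: bystander: loose closed flat glass dish, 90 mm in diameter, 16.5 mm high; origin at the centre of its underside

How it is judged:
By the outcome, as a careful person would: the job done as asked, in the order asked, and still so for the second after the job is handed in, with the robot touching nothing.
It also fails if it takes over 58 s, if anything falls off the work surface, if the arm or the gripper's body presses on something with over 40 N, if the wrist force passes 120 N, or if a joint passes its speed limit or range.

### The arm

A 6-joint arm with a two-finger parallel gripper is mounted at the origin on the work surface. World frame = base frame: x ahead of the robot, y to its left, z up, the work surface at z = 0. Lengths are in mm, angles in degrees, forces in N, time in s.
With the tool pointing down it reaches from about 300 to 850 mm from the base axis. Payload 4.2 kg.
Tool frame: the origin (TCP) lies midway between the tips of the shut fingers; the grasp point (between the pads) lies env.hold_point_z behind it (env.hold_point_z is the distance from the TCP to the grasp point, in mm); z points along the fingers, y is the line along which they close (so a half turn about z gives the same grasp; the last joint's range is limited). The gripper opens to 91 mm and grips with 3 to 60 N. Pads are 32 mm wide; open, the fingers measure 118 mm over their backs; the gripper's body (76 mm by 178 mm) begins 60 mm behind the grasp point.
Start: joints at [64.744, 18.312, 89.639, -0, 72.044, -1.146], TCP at [234.886, 524.854, 213.976] pointing down, gripper open.
Joint ranges: [-177.97, 177.97], [-48.28, 115.42], [12.27, 149.76], [-77.06, 257.06], [2.81, 150.46], [-146.56, 146.56]. Speed limits (degrees/s): [147.25, 147.25, 180, 180, 180, 180].

### API

Orientations are given as [roll, pitch, yaw] about the fixed x, y, z axes, in that order (R = Rz(yaw) Ry(pitch) Rx(roll)).
In Python, from workcell import env, viewer, spotter gives the robot as it stands.
- The arm moves only by the tool apply_moves, never from a script. Its arguments are lists of equal length, an entry for each row: "delta_pos": the shift along the world's x, y, z normalised to -1 to 1, where 1 is 120 mm, a list of three; "rot": the turn, a rotation vector about the world's x, y, z normalised to -1 to 1, where 1 is 1.5 rad, a list of three; "hand": the opening, from 0 (shut) to 1 (fully open). A call has 1 to 10 rows; each row is the pose to reach, as a shift and turn from the pose commanded when the call began; what a row does not reach only later rows make up. A row lasts 1/12 s, in which the tool goes at most 41.7 mm and 7.16 degrees, less where a joint would pass 70% of its speed; a pose out of reach is approached as far as the arm can. A call with a number of a shift or a turn outside -1 to 1 is refused whole. A call with a gripper value outside its range is refused whole. The fingers move at their own pace and stop on an object; "newtons" is the grip in N (left out, the last holds). Time passes only in rows, so rows that repeat a pose let the fingers close. It gives the time, the measured TCP pose, the force, the opening and the grip force at its end, in the units of the state.
- env.state(): the state, without advancing time (a new reading comes with each control period).
- viewer.grab_frame(name): name is "side" or "top"; returns a dict with "pixels" (420x560x3 uint8, red, green, blue), "camera_matrix" (3x3 intrinsics, pixels), "k1" (the pictures are not rectified: a ray, as slopes to the right and down, at radius r is drawn at 1 + k1 r^2 times it, then the intrinsics apply), "R" (3x3) and "t" (3): a world point X has camera coordinates R X + t. Camera axes: x right, y down, z forward; pixel columns grow to the right and rows downward; lengths in mm; the calibration is good to about 2 mm. A picture is of the moment at which its call begins. There is no depth.
- env.job_done(): hands the job in; it is judged then, once.
Trained networks look in a picture, given as the dict that the camera call returned (one of the last four; its "shot" number tells which), for a name from the list of things; names that differ only in an ending like _2 or _b are one class to them, and where a whole thing is asked for, a point or a joint stands for the part that bears it (a point fixed in the world has none). Each returns a list of dicts, best first, with "score" (0 to 1); they miss things now and then, are a little off and sometimes report something else, mostly with a low value. They report only what shows in the picture. A call takes as long as a camera call.
- spotter.trace(picture, query): "mask" (420x560 bool, what is visible of it) and "box" ([centre column, centre row, width, height] in pixels, round what is visible of it).
- spotter.landmark_of(picture, query): "position" ([column, row] in pixels: a listed point, or the origin of a listed thing).
The state is a dict: "time_s": time; "qpos": joint angles; "qvel": joint speeds; "effort": joint torques, N m; "ee_pos": TCP position; "ee_rot": TCP orientation; "force": force on the tool from outside, world axes, zero at the start; "torque": the same for the moment, N m; "gripper_width": finger opening in mm; "gripper_force": force on a finger pad.
Only numpy, scipy, OpenCV 4.12 (cv2) and the standard library are available. Lean on these libraries where they do the work, as an engineer would, in place of code of your own. Each camera call takes 0.05 s, during which the arm holds its last target. There are 200 camera calls.

## Working session

There is one attempt and no reset: what is moved stays moved. The work goes in short steps, Python scripts to look and compute and a tool call to move; the robot and the scene stay as the last step left them, time stands still between calls to the robot, and variables do not carry over. Pictures are saved under pics/ and viewed, at most 10 in all, crops included, and the job is handed in when it is done.

Besides the shell and the picture viewer there is one more tool, called after "Emit:" by a JSON object that holds its "fn" and its "kwargs". apply_moves: Moves the arm, as the interface text tells. Its arguments: {"type":"object","properties":{"delta_pos":{"type":"array"},"rot":{"type":"array"},"hand":{"type":"array"},"newtons":{"type":"number"}},"required":["delta_pos","rot","hand"]}

```bash
mkdir -p pics; cat > h.py <<'E'
import numpy as np, cv2
from scipy.optimize import least_squares
from workcell import env, viewer, spotter
def ray(p,uv):
    K=np.array(p["camera_matrix"]);k=p["k1"];R=np.array(p["R"]);t=np.array(p["t"])
    d=np.array([(uv[0]-K[0,2])/K[0,0],(uv[1]-K[1,2])/K[1,1]])
    s=cv2.undistortPoints(np.array([[uv]],float),K,np.array([k,0,0,0.]))[0,0]
    return -R.T@t, R.T@np.array([s[0],s[1],1])
def onz(p,uv,z):
    c,d=ray(p,uv); return c+d*(z-c[2])/d[2]
def proj(p,X):
    return cv2.projectPoints(np.array(X,float).reshape(-1,3),cv2.Rodrigues(np.array(p["R"]))[0],np.array(p["t"],float),np.array(p["camera_matrix"]),np.array([p["k1"],0,0,0.]))[0][:,0]
def tri(a,ua,b,ub):
    c1,d1=ray(a,ua);c2,d2=ray(b,ub)
    A=np.stack([d1,-d2],1);s=np.linalg.lstsq(A,c2-c1,rcond=None)[0]
    q1=c1+d1*s[0];q2=c2+d2*s[1];return (q1+q2)/2,np.linalg.norm(q1-q2)
E
cat > look.py <<'E'
from h import *
import sys
np.set_printoptions(precision=1,suppress=True)
S=viewer.grab_frame("side");T=viewer.grab_frame("top")
n=sys.argv[1]
for k,p in (("side",S),("top",T)): cv2.imwrite(f"pics/{k}{n}.png",p["pixels"][:,:,::-1])
Z=dict(lightbox=0,panel=41,switch_tip=117,jar_short_lid=60,jar_medium_lid=90,jar_tall_lid=120,jar_short=0,beaker=0,slide_box=0,petri_dish=0)
for q in Z:
    for k,p in (("side",S),("top",T)):
        for r in spotter.landmark_of(p,q)[:2]:
            print(q,k,round(r["score"],2),np.array(r["position"]),onz(p,r["position"],Z[q])[:2])
print(env.state()["time_s"],env.state()["ee_pos"],env.state()["ee_rot"],env.hold_point_z)
E
python3 look.py 0
```

```text
lightbox side 0.63 [274.4 153.7] [532.  190.3]
lightbox top 0.78 [183.5 217.6] [520.4 195.9]
lightbox top 0.59 [403.1 220.8] [ 506.7 -340.3]
panel side 0.86 [271.2 130.3] [529.7 233.4]
panel top 0.84 [168.4 215.2] [521.8 221.6]
switch_tip side 0.56 [259.8 138.8] [493.1 114.8]
switch_tip side 0.53 [289.7 352.3] [ 491.8 -365.6]
switch_tip top 0.59 [210.8 220.7] [499.6 107.5]
switch_tip top 0.34 [405. 220.] [ 496.6 -309.6]
jar_short_lid side 0.57 [285.1 341.2] [ 490.5 -324.5]
jar_short_lid top 0.79 [404.2 222.6] [ 496.5 -324.8]
jar_short_lid top 0.51 [324.5 225. ] [ 492.9 -143.3]
jar_medium_lid side 0.76 [273. 239.] [ 492.5 -139.7]
jar_medium_lid top 0.61 [327.9 223.1] [ 494.3 -147.8]
jar_medium_lid top 0.19 [356.1 159.7] [ 637.  -214.5]
jar_tall_lid side 0.56 [351.7 248.4] [ 623.4 -199.3]
jar_tall_lid side 0.36 [272.2 155.9] [513.6  52.8]
jar_tall_lid top 0.74 [352.8 161.3] [ 625.9 -201.7]
jar_short side 0.89 [288.8 355.3] [ 496.8 -325.6]
jar_short top 0.74 [398.4 224. ] [ 499.  -328.6]
beaker side 0.67 [371.5 226. ] [713.5 -67.8]
beaker side 0.4 [218.3 279. ] [ 379.7 -157.2]
beaker top 0.68 [287.2 138.9] [715.8 -61.2]
beaker top 0.53 [327.4 223.3] [ 502.5 -156.6]
slide_box side 0.64 [218.  276.8] [ 379.2 -152.1]
slide_box top 0.93 [328.8 273.7] [ 380.9 -157.1]
petri_dish side 0.71 [203.1 365.6] [ 348.4 -325.4]
petri_dish top 0.66 [400.3 287.2] [ 347.6 -326.5]
1.1 [234.9 524.9 214. ] [180.    0.  155.9] 18.8
```

```bash
python3 - <<'E'
import cv2,numpy as np
a=cv2.imread('pics/side0.png');b=cv2.imread('pics/top0.png')
cv2.imwrite('pics/s0.png',cv2.resize(a[60:260,150:400],None,fx=3,fy=3,interpolation=2))
cv2.imwrite('pics/t0.png',cv2.resize(b[120:320,120:440],None,fx=2.5,fy=2.5,interpolation=2))
E
```

```text
(no output)
```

View pics/s0.png

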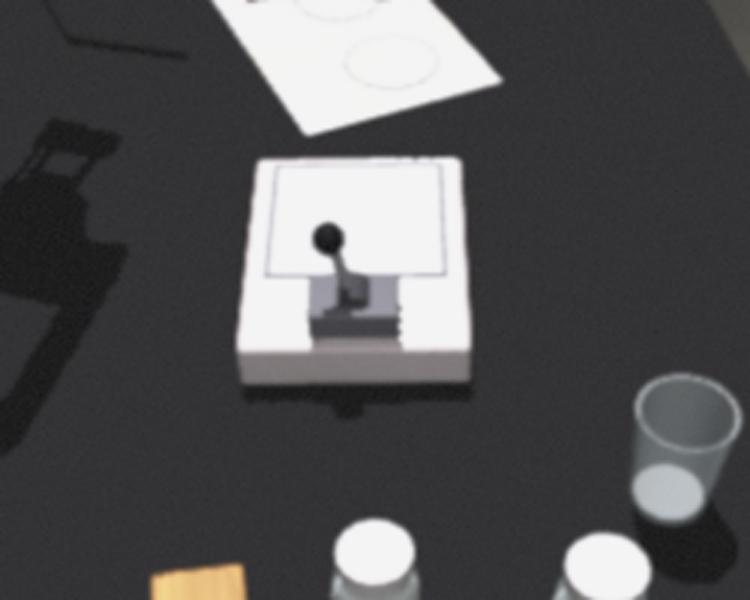

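View pics/t0.png

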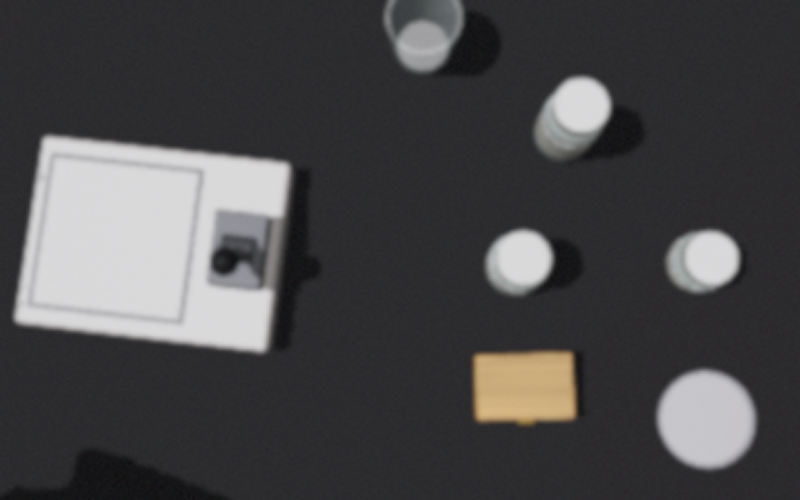

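The side view shows the lever on the box's near (-x) side, with the ball at about (259,139). The top view shows the ball at (210,224), the short jar's lid at (404,223), the medium lid at (329,224) and the tall lid at (352,162).

```bash
cat > m.py <<'E'
from h import *
np.set_printoptions(precision=1,suppress=True)
S=viewer.grab_frame("side");T=viewer.grab_frame("top")
# manual corners (top crop/2.5+120; side crop/3+(150,60)), box frame
tp={(-90,-120):(268,352),(90,-120):(290,162),(90,120):(42,137),(-90,120):(15,322),(-70,-35):(181,322),(70,-35):(203,171),(70,105):(52,155),(-70,105):(30,303)}
sp={(-90,-120):(238,351),(90,-120):(471,350),(90,120):(461,159),(-90,120):(258,159),(-70,-35):(266,276),(70,-35):(445,275),(70,105):(441,166),(-70,105):(277,166)}
obs=[(T,k,np.array(v)/2.5+120) for k,v in tp.items()]+[(S,k,np.array(v)/3+[150,60]) for k,v in sp.items()]
def W(x,k,z):
    c,s=np.cos(x[2]),np.sin(x[2]);return np.array([x[0]+c*k[0]-s*k[1],x[1]+s*k[0]+c*k[1],z])
for nm,o in (("top",obs[:8]),("side",obs[8:]),("both",obs)):
    f=lambda x:np.concatenate([proj(p,W(x,k,40))[0]-u for p,k,u in o])
    r=least_squares(f,[520,190,-.1]);x=r.x
    print(nm,x[:2],"yaw",np.degrees(x[2]),"rms px",np.sqrt((r.fun**2).mean()),"panel",W(x,(0,35),41),"pivot",W(x,(0,-85),62))
print("ball",tri(S,np.array([328,238])/3+[150,60],T,np.array([224,261])/2.5+120))
for a in (0,.25): print(a,W(x,(60*np.sin(a-.5),-85),62+60*np.cos(a-.5)))
for q,z in (("jar_short_lid",60),("jar_medium_lid",90),("jar_tall_lid",120)):
    for p in (S,T):
        d=spotter.trace(p,q)
        for r in d[:1]:
            m=r["mask"].astype(np.uint8); g=p["pixels"].min(2)>150
            ys,xs=np.nonzero(m&g); print(q,r["score"],r["box"],onz(p,[xs.mean(),ys.mean()],z))
E
python3 m.py
```

```text
top [518.1 191.3] yaw -6.885366963661231 rms px 0.6949383197151202 panel [522.3 226.   41. ] pivot [507.9 106.9  62. ]
side [519.1 190. ] yaw -7.311393655982526 rms px 0.5650503912795324 panel [523.6 224.8  41. ] pivot [508.3 105.7  62. ]
both [518.6 190.9] yaw -7.05301422685941 rms px 0.6837137163865262 panel [522.9 225.6  41. ] pivot [508.1 106.6  62. ]
ball (array([491.5, 109.5, 120.1]), np.float64(0.417630744117368))
0 [479.6 110.1 114.7]
0.25 [493.4 108.4 120.1]
jar_short_lid 0.96 [289.4, 347.9, 36.5, 41.7] [ 494.5 -325.2   60. ]
jar_short_lid 0.85 [401.0, 223.4, 31.8, 23.5] [ 494.8 -317.2   60. ]
jar_medium_lid 0.93 [274.6, 257.6, 29.5, 47.5] [ 492.6 -153.4   90. ]
jar_medium_lid 0.8 [325.8, 224.1, 24.6, 23.6] [ 493.2 -145.5   90. ]
jar_tall_lid 0.67 [350.4, 266.5, 37.0, 57.3] [ 622.2 -201.8  120. ]
jar_tall_lid 0.67 [348.4, 165.8, 24.1, 35.4] [ 622.7 -195.6  120. ]
```

Emit:
{"fn": "apply_moves", "kwargs": {"delta_pos": [[0.145,-0.285,0],[0.29,-0.57,0],[0.435,-0.855,0],[0.435,-0.855,0]], "rot": [[0,0,0.066],[0,0,0.133],[0,0,0.199],[0,0,0.199]], "hand": [0,0,0,0], "newtons": 10}}

```text
time_s: 1.83
ee_pos: [288.8, 417.0, 214.1]
ee_rot: [-179.8, 0.1, 173.0]
force: [-1.0, -0.3, -0.5]
gripper_width: 67.5
gripper_force: 0.0
```

Emit:
{"fn": "apply_moves", "kwargs": {"delta_pos": [[0.145,-0.285,0],[0.29,-0.57,0],[0.435,-0.855,0],[0.435,-0.855,0]], "rot": [[0,0,0],[0,0,0],[0,0,0],[0,0,0]], "hand": [0,0,0,0]}}

```text
time_s: 2.17
ee_pos: [341.1, 315.0, 214.2]
ee_rot: [-179.8, 0.1, 172.7]
force: [-0.6, 0.4, -0.5]
gripper_width: 40.8
gripper_force: 0.0
```

Emit:
{"fn": "apply_moves", "kwargs": {"delta_pos": [[0.145,-0.285,0],[0.29,-0.57,0],[0.435,-0.855,0],[0.435,-0.855,0]], "rot": [[0,0,0],[0,0,0],[0,0,0],[0,0,0]], "hand": [0,0,0,0]}}

```text
time_s: 2.5
ee_pos: [393.8, 212.9, 214.2]
ee_rot: [-179.9, 0.1, 172.6]
force: [-1.1, 0.4, 0.1]
gripper_width: 13.9
gripper_force: 0.0
```

Emit:
{"fn": "apply_moves", "kwargs": {"delta_pos": [[0.145,-0.285,0],[0.29,-0.57,0],[0.435,-0.855,0],[0.435,-0.855,0],[0.435,-0.855,0],[0.435,-0.855,0]], "rot": [[0,0,0],[0,0,0],[0,0,0],[0,0,0],[0,0,0],[0,0,0]], "hand": [0,0,0,0,0,0]}}

```text
time_s: 3.0
ee_pos: [443.5, 115.3, 213.9]
ee_rot: [180.0, -0.0, 172.9]
force: [0.2, 0.3, 0.4]
gripper_width: 0.8
gripper_force: 0.0
```

Emit:
{"fn": "apply_moves", "kwargs": {"delta_pos": [[0,0,-0.25],[0,0,-0.5],[0,0,-0.75],[0,0,-0.975],[0,0,-0.975],[0,0,-0.975]], "rot": [[0,0,0],[0,0,0],[0,0,0],[0,0,0],[0,0,0],[0,0,0]], "hand": [0,0,0,0,0,0]}}

```text
time_s: 3.5
ee_pos: [442.6, 115.7, 96.5]
ee_rot: [-180.0, -0.2, 173.1]
force: [-0.1, 0.6, 0.2]
gripper_width: 0.7
gripper_force: 0.0
```

```bash
python3 - <<'E'
from h import *
p=viewer.grab_frame("side");cv2.imwrite('pics/s1.png',cv2.resize(p["pixels"][60:240,150:350,::-1],None,fx=3,fy=3,interpolation=2))
E
```

```text
(no output)
```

View pics/s1.png

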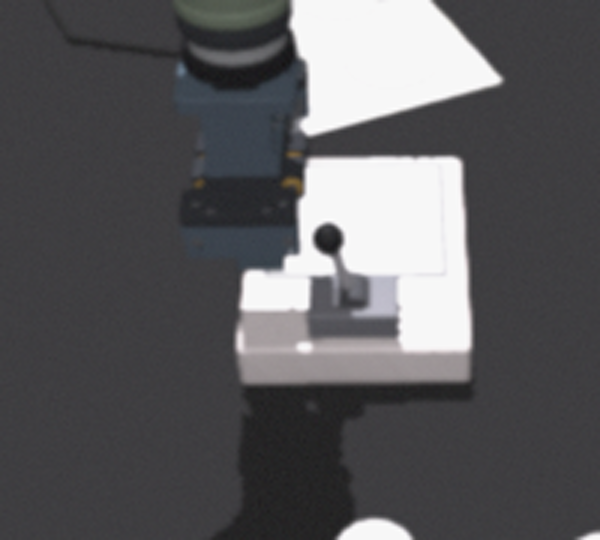

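The fingers stand left of the ball (ball at crop (328,238), fingertip edge at about (297,255)) and are clear of it. I'm pushing along box +x.

Emit:
{"fn": "apply_moves", "kwargs": {"delta_pos": [[0.083,-0.01,0],[0.165,-0.02,0],[0.215,-0.027,0],[0.265,-0.033,0],[0.315,-0.039,0],[0.365,-0.045,0],[0.41,-0.05,0],[0.455,-0.056,0],[0.496,-0.061,0],[0.496,-0.061,0]], "rot": [[0,0,0],[0,0,0],[0,0,0],[0,0,0],[0,0,0],[0,0,0],[0,0,0],[0,0,0],[0,0,0],[0,0,0]], "hand": [0,0,0,0,0,0,0,0,0,0]}}

```text
time_s: 4.38
ee_pos: [504.1, 106.9, 96.7]
ee_rot: [-180.0, 0.0, 173.0]
force: [-0.7, -0.4, 0.6]
gripper_width: 0.3
gripper_force: 0.2
```

Emit:
{"fn": "apply_moves", "kwargs": {"delta_pos": [[0.015,-0.002,0],[0.03,-0.004,0],[0.03,-0.004,0]], "rot": [[0,0,0],[0,0,0],[0,0,0]], "hand": [0,0,0]}}

```text
time_s: 4.63
ee_pos: [505.5, 106.7, 96.6]
ee_rot: [-180.0, -0.2, 173.0]
force: [-3.3, 0.9, 0.7]
gripper_width: 0.7
gripper_force: 1.7
```

```bash
python3 - <<'E'
from h import *
p=viewer.grab_frame("side");cv2.imwrite('pics/s2.png',cv2.resize(p["pixels"][60:240,150:350,::-1],None,fx=3,fy=3,interpolation=2))
print(env.state()["force"])
E
```

```text
[-3.11340326  1.12950215 -0.22092023]
```

View pics/s2.png

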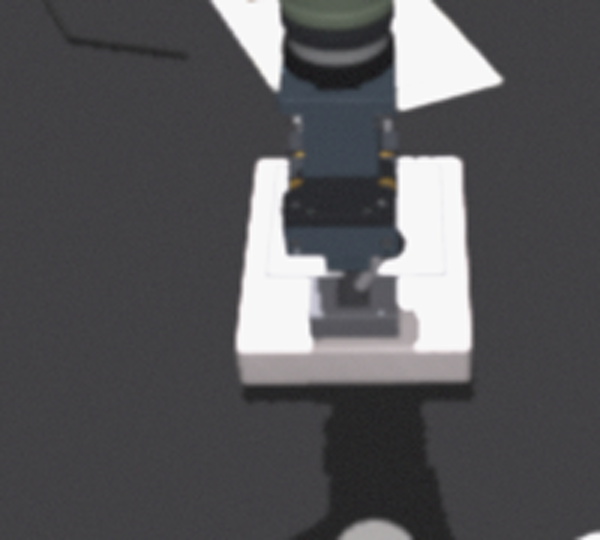

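The lever now leans to the right, with the ball at about crop (398,243). I'm pressing a little further to find the end stop.

Emit:
{"fn": "apply_moves", "kwargs": {"delta_pos": [[0.012,-0.002,0],[0.025,-0.003,0],[0.025,-0.003,0],[0.025,-0.003,0]], "rot": [[0,0,0],[0,0,0],[0,0,0],[0,0,0]], "hand": [0,0,0,0]}}

```text
time_s: 5.02
ee_pos: [506.2, 106.6, 96.3]
ee_rot: [-180.0, -0.4, 173.0]
force: [-9.6, 2.9, 2.1]
gripper_width: 0.6
gripper_force: 4.6
```

Emit:
{"fn": "apply_moves", "kwargs": {"delta_pos": [[0.02,-0.002,0],[0.02,-0.002,0],[0.02,-0.002,0],[-0.17,0.02,0],[-0.35,0.04,0],[-0.35,0.04,0.3],[-0.35,0.04,0.6],[-0.35,0.04,0.9],[-0.35,0.04,0.9],[-0.35,0.04,0.9]], "rot": [[0,0,0],[0,0,0],[0,0,0],[0,0,0],[0,0,0],[0,0,0],[0,0,0],[0,0,0],[0,0,0],[0,0,0]], "hand": [0,0,0,0,0,0,0,0,0,0]}}

```text
time_s: 5.85
ee_pos: [470.2, 111.4, 207.6]
ee_rot: [179.9, 0.5, 173.0]
force: [-0.4, 0.1, -0.7]
gripper_width: 0.7
gripper_force: 0.0
```

```bash
python3 - <<'E'
from h import *
np.set_printoptions(precision=1,suppress=True)
S=viewer.grab_frame("side");T=viewer.grab_frame("top")
for p in (S,T):
    print([(r["score"],r["position"],onz(p,r["position"],114.7)) for r in spotter.landmark_of(p,"switch_tip")[:2]],
     "expected off/on",proj(p,[[479.6,110.1,114.7],[536.6,103.1,114.7]]))
    for (u,v),z in (((404,223),60),) if p is T else (((288,341),60),):
        g=(p["pixels"].min(2)>185).astype(np.uint8)
        n,L,st,ce=cv2.connectedComponentsWithStats(g)
        i=L[v,u];print(st[i],ce[i],onz(p,ce[i],60))
print("proj lid",proj(S,[[495,-325,60]]),proj(T,[[495,-325,60]]),env.state()["ee_pos"])
a=cv2.resize(S["pixels"][90:200,200:320],None,fx=3.3,fy=3.3,interpolation=2)[:,:,::-1]
b=cv2.resize(S["pixels"][310:390,240:340],None,fx=4,fy=4,interpolation=2)[:,:,::-1]
c=cv2.resize(T["pixels"][190:250,360:440],None,fx=4,fy=4,interpolation=2)[:,:,::-1]
H=np.zeros((560,800,3),np.uint8);H[:a.shape[0],:a.shape[1]]=a;H[:320,400:]=b;H[320:,400:720]=c;cv2.imwrite("pics/c3.png",H)
E
```

```text
[(0.5, [280.7, 140.1], array([538.5, 106.8, 114.7]))] expected off/on [[253.9 141.6]
 [280.1 141.3]]
[272 327  31  29 709] [287.5 341.4] [ 494.4 -325.3   60. ]
[(0.59, [213.5, 203.0], array([538.5, 102.4, 114.7]))] expected off/on [[209.7 230. ]
 [213.2 203.9]]
[388 213  27  23 481] [401.4 223.5] [ 494.5 -318.3   60. ]
proj lid [[287.9 341.2]] [[404.3 223.2]] [467.2 110.9 203.6]
```

View pics/c3.png

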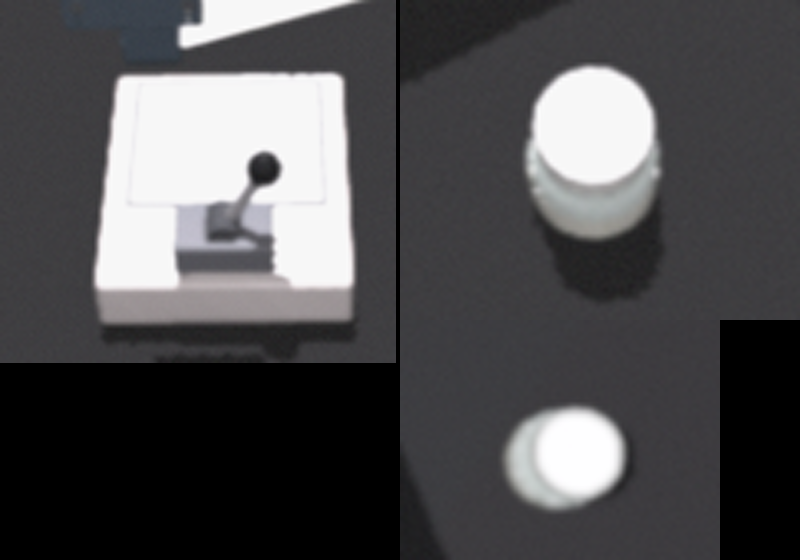

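The lever matches the predicted fully-on position to within 2 mm. The short lid's centre is at about (495,-325.5). I'm going there by a detour on the robot's side of the bench, well away from the other jars.

Emit:
{"fn": "apply_moves", "kwargs": {"delta_pos": [[-0.21,-0.25,0],[-0.42,-0.5,0],[-0.63,-0.75,0],[-0.83,-1,0],[-0.83,-1,0]], "rot": [[0,0,0],[0,0,0],[0,0,0],[0,0,0],[0,0,0]], "hand": [0,0,0,0,0]}}

```text
time_s: 6.47
ee_pos: [363.0, -12.3, 203.4]
ee_rot: [-179.8, -0.3, 172.8]
force: [0.0, 0.5, -1.0]
gripper_width: 0.2
gripper_force: 0.0
```

Emit:
{"fn": "apply_moves", "kwargs": {"delta_pos": [[0,-0.3,0],[0,-0.6,0],[0,-0.9,0],[0,-0.96,0]], "rot": [[0,0,0],[0,0,0],[0,0,0],[0,0,0]], "hand": [0,0,0,0]}}

```text
time_s: 6.8
ee_pos: [368.2, -127.9, 204.1]
ee_rot: [-179.9, -0.0, 172.8]
force: [0.0, 0.3, 0.1]
gripper_width: 0.7
gripper_force: 0.0
```

Emit:
{"fn": "apply_moves", "kwargs": {"delta_pos": [[0,-0.3,0],[0,-0.6,0],[0,-0.9,0],[0,-0.96,0]], "rot": [[0,0,0],[0,0,0],[0,0,0],[0,0,0]], "hand": [0,0,0,0]}}

```text
time_s: 7.13
ee_pos: [368.6, -243.2, 204.0]
ee_rot: [-179.9, -0.0, 172.8]
force: [0.4, 0.2, -0.3]
gripper_width: 0.7
gripper_force: 0.0
```

Emit:
{"fn": "apply_moves", "kwargs": {"delta_pos": [[0.2,-0.18,0],[0.4,-0.36,0],[0.6,-0.54,0],[0.8,-0.72,0],[1,-0.72,0],[1,-0.72,0],[1,-0.72,0],[1,-0.72,0]], "rot": [[0,0,0],[0,0,0],[0,0,0],[0,0,0],[0,0,0],[0,0,0],[0,0,0],[0,0,0]], "hand": [0,0,0,0,0,0,0,0]}}

```text
time_s: 7.8
ee_pos: [487.6, -324.4, 203.9]
ee_rot: [179.9, -0.2, 173.0]
force: [-0.3, 0.2, -0.5]
gripper_width: 0.4
gripper_force: 0.0
```

Emit:
{"fn": "apply_moves", "kwargs": {"delta_pos": [[0.06,-0.008,0],[0.06,-0.008,-0.25],[0.06,-0.008,-0.5],[0.06,-0.008,-0.7],[0.06,-0.008,-0.8],[0.06,-0.008,-0.88],[0.06,-0.008,-0.94],[0.06,-0.008,-0.945],[0.06,-0.008,-0.945],[0.06,-0.008,-0.945]], "rot": [[0,0,0],[0,0,0],[0,0,0],[0,0,0],[0,0,0],[0,0,0],[0,0,0],[0,0,0],[0,0,0],[0,0,0]], "hand": [0,0,0,0,0,0,0,0,0,0]}}

```text
time_s: 8.63
ee_pos: [496.0, -327.1, 92.7]
ee_rot: [-179.9, 0.1, 173.0]
force: [-0.3, -0.8, -0.5]
gripper_width: 0.7
gripper_force: 0.0
```

```bash
python3 - <<'E'
from h import *
p=viewer.grab_frame("side");cv2.imwrite('pics/s4.png',cv2.resize(p["pixels"][250:420,180:400,::-1],None,fx=3,fy=3,interpolation=2))
print(env.state()["ee_pos"],env.state()["time_s"])
E
```

```text
[ 496.06187707 -327.06389216   92.76810533] 8.6833
```

View pics/s4.png

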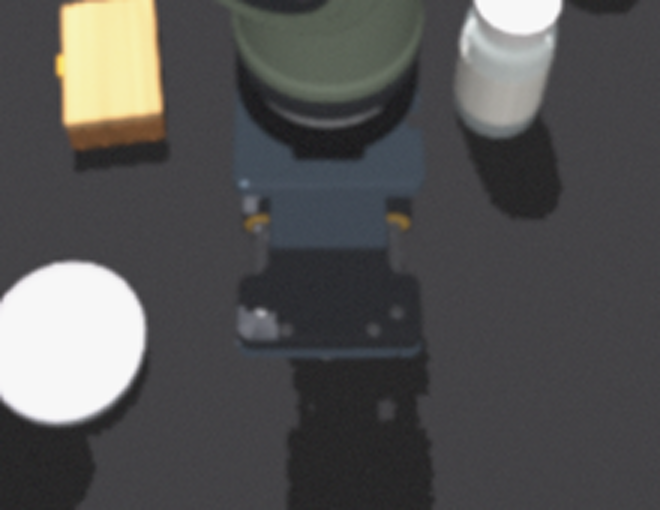

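The gripper hides the jar in this view, but it stands in the right place and touches nothing. I'm trimming the position slightly and holding for about 2.8 s.

Emit:
{"fn": "apply_moves", "kwargs": {"delta_pos": [[-0.008,0.012,-0.018],[-0.008,0.012,-0.018],[-0.008,0.012,-0.018],[-0.008,0.012,-0.018],[-0.008,0.012,-0.018],[-0.008,0.012,-0.018],[-0.008,0.012,-0.018],[-0.008,0.012,-0.018],[-0.008,0.012,-0.018],[-0.008,0.012,-0.018]], "rot": [[0,0,0],[0,0,0],[0,0,0],[0,0,0],[0,0,0],[0,0,0],[0,0,0],[0,0,0],[0,0,0],[0,0,0]], "hand": [0,0,0,0,0,0,0,0,0,0]}}

```text
time_s: 9.52
ee_pos: [494.4, -325.2, 89.4]
ee_rot: [180.0, -0.0, 173.0]
force: [-0.6, -0.4, 0.7]
gripper_width: 0.4
gripper_force: 0.0
```

Emit:
{"fn": "apply_moves", "kwargs": {"delta_pos": [[0,0,0],[0,0,0],[0,0,0],[0,0,0],[0,0,0],[0,0,0],[0,0,0],[0,0,0],[0,0,0],[0,0,0]], "rot": [[0,0,0],[0,0,0],[0,0,0],[0,0,0],[0,0,0],[0,0,0],[0,0,0],[0,0,0],[0,0,0],[0,0,0]], "hand": [0,0,0,0,0,0,0,0,0,0]}}

```text
time_s: 10.35
ee_pos: [494.5, -325.3, 89.4]
ee_rot: [180.0, 0.0, 173.0]
force: [0.2, 0.2, -0.3]
gripper_width: 0.4
gripper_force: 0.0
```

Emit:
{"fn": "apply_moves", "kwargs": {"delta_pos": [[0,0,0],[0,0,0],[0,0,0],[0,0,0],[0,0,0],[0,0,0],[0,0,0],[0,0,0],[0,0,0],[0,0,0]], "rot": [[0,0,0],[0,0,0],[0,0,0],[0,0,0],[0,0,0],[0,0,0],[0,0,0],[0,0,0],[0,0,0],[0,0,0]], "hand": [0,0,0,0,0,0,0,0,0,0]}}

```text
time_s: 11.18
ee_pos: [494.4, -325.2, 89.4]
ee_rot: [180.0, -0.0, 173.0]
force: [-1.2, 0.2, 0.2]
gripper_width: 0.4
gripper_force: 0.0
```

Emit:
{"fn": "apply_moves", "kwargs": {"delta_pos": [[0,0,0],[0,0,0],[0,0,0],[0,0,0],[0,0,0],[0,0,0],[0,0,0],[0,0,0]], "rot": [[0,0,0],[0,0,0],[0,0,0],[0,0,0],[0,0,0],[0,0,0],[0,0,0],[0,0,0]], "hand": [0,0,0,0,0,0,0,0]}}

```text
time_s: 11.85
ee_pos: [494.4, -325.2, 89.4]
ee_rot: [180.0, 0.0, 173.0]
force: [-0.1, -0.1, 0.0]
gripper_width: 0.3
gripper_force: 0.0
```

Emit:
{"fn": "apply_moves", "kwargs": {"delta_pos": [[0,0,0.3],[0,0,0.6],[0,0,0.9],[0,0,0.96],[-0.2,0.18,0.96],[-0.4,0.36,0.96],[-0.6,0.54,0.96],[-0.8,0.72,0.96],[-1,0.72,0.96],[-1,0.72,0.96]], "rot": [[0,0,0],[0,0,0],[0,0,0],[0,0,0],[0,0,0],[0,0,0],[0,0,0],[0,0,0],[0,0,0],[0,0,0]], "hand": [0,0,0,0,0,0,0,0,0,0]}}

```text
time_s: 12.68
ee_pos: [370.3, -236.9, 204.5]
ee_rot: [180.0, -0.2, 173.0]
force: [0.1, 1.0, 0.1]
gripper_width: 0.5
gripper_force: 0.0
```

Emit:
{"fn": "apply_moves", "kwargs": {"delta_pos": [[0,0.3,0],[0,0.6,0],[0,0.9,0],[0,0.96,0]], "rot": [[0,0,0],[0,0,0],[0,0,0],[0,0,0]], "hand": [0,0,0,0]}}

```text
time_s: 13.02
ee_pos: [374.0, -120.1, 204.5]
ee_rot: [179.9, -0.0, 173.1]
force: [-0.7, -0.3, -0.3]
gripper_width: 0.7
gripper_force: 0.0
```

Emit:
{"fn": "apply_moves", "kwargs": {"delta_pos": [[0,0.3,0],[0,0.6,0],[0,0.9,0],[0,0.96,0]], "rot": [[0,0,0],[0,0,0],[0,0,0],[0,0,0]], "hand": [0,0,0,0]}}

```text
time_s: 13.35
ee_pos: [374.8, -5.0, 204.7]
ee_rot: [179.9, 0.0, 173.2]
force: [0.2, -0.7, 0.3]
gripper_width: 0.4
gripper_force: 0.0
```

Emit:
{"fn": "apply_moves", "kwargs": {"delta_pos": [[0,0.3,0],[0,0.6,0],[0,0.9,0],[0,0.96,0]], "rot": [[0,0,0],[0,0,0],[0,0,0],[0,0,0]], "hand": [0,0,0,0]}}

```text
time_s: 13.68
ee_pos: [375.4, 110.2, 204.7]
ee_rot: [179.9, 0.1, 173.2]
force: [0.3, -1.6, -0.6]
gripper_width: 0.5
gripper_force: 0.0
```

Emit:
{"fn": "apply_moves", "kwargs": {"delta_pos": [[0.2,0.17,0],[0.4,0.34,0],[0.6,0.5,0],[0.62,0.5,0]], "rot": [[0,0,0],[0,0,0],[0,0,0],[0,0,0]], "hand": [0,0,0,0]}}

```text
time_s: 14.02
ee_pos: [453.8, 168.8, 204.3]
ee_rot: [179.9, 0.2, 173.1]
force: [0.5, -0.0, 0.2]
gripper_width: 0.6
gripper_force: 0.0
```

Emit:
{"fn": "apply_moves", "kwargs": {"delta_pos": [[0.2,0.17,0],[0.4,0.34,0],[0.6,0.5,0],[0.62,0.5,0],[0.62,0.5,0],[0.62,0.5,0]], "rot": [[0,0,0],[0,0,0],[0,0,0],[0,0,0],[0,0,0],[0,0,0]], "hand": [0,0,0,0,0,0]}}

```text
time_s: 14.52
ee_pos: [523.0, 225.4, 204.0]
ee_rot: [-179.9, -0.1, 173.0]
force: [-1.7, 0.8, -0.7]
gripper_width: 0.7
gripper_force: 0.0
```

Emit:
{"fn": "apply_moves", "kwargs": {"delta_pos": [[0,0,-0.25],[0,0,-0.5],[0,0,-0.75],[0,0,-0.9],[0,0,-1],[0,0,-1],[0,0,-1],[0,0,-1]], "rot": [[0,0,0],[0,0,0],[0,0,0],[0,0,0],[0,0,0],[0,0,0],[0,0,0],[0,0,0]], "hand": [0,0,0,0,0,0,0,0]}}

```text
time_s: 15.18
ee_pos: [523.7, 226.4, 86.0]
ee_rot: [179.9, 0.1, 173.0]
force: [0.1, -0.0, 0.4]
gripper_width: 0.5
gripper_force: 0.0
```

Emit:
{"fn": "apply_moves", "kwargs": {"delta_pos": [[0,0,-0.06],[0,0,-0.11],[0,0,-0.11],[0,0,-0.11],[0,0,-0.11],[0,0,-0.11],[0,0,-0.11],[0,0,-0.11],[0,0,-0.11],[0,0,-0.11]], "rot": [[0,0,0],[0,0,0],[0,0,0],[0,0,0],[0,0,0],[0,0,0],[0,0,0],[0,0,0],[0,0,0],[0,0,0]], "hand": [0,0,0,0,0,0,0,0,0,0]}}

```text
time_s: 16.02
ee_pos: [523.3, 226.8, 71.5]
ee_rot: [180.0, 0.0, 173.0]
force: [-0.0, -0.6, -0.1]
gripper_width: 0.4
gripper_force: 0.0
```

```bash
python3 look.py 5 | egrep "switch|jar|^[0-9]|beaker|slide|petri"; python3 -c "
import cv2;a=cv2.imread('pics/side5.png');cv2.imwrite('pics/s5.png',cv2.resize(a[60:310,150:400],None,fx=2.4,fy=2.4,interpolation=2))"
```

```text
switch_tip side 0.46 [281.7 138.9] [540.8 107.8]
switch_tip side 0.2 [344.9 281.8] [ 597.7 -260.7]
switch_tip top 0.5 [208.4 201.7] [541.1 113.1]
jar_short_lid side 0.91 [283.2 341.2] [ 487.4 -324.1]
jar_short_lid top 0.58 [400.8 223.3] [ 495. -317.]
jar_medium_lid side 0.85 [271.9 242.4] [ 489.6 -147.2]
jar_medium_lid side 0.67 [285.2 340.3] [ 489.2 -335.5]
jar_medium_lid top 0.92 [328.3 222.8] [ 494.9 -148.7]
jar_medium_lid top 0.35 [344.9 174.1] [ 604.3 -188.5]
jar_tall_lid side 0.74 [353.8 247.3] [ 627.6 -197.6]
jar_tall_lid top 0.83 [354.7 160. ] [ 628.7 -205.9]
jar_short side 0.95 [291.1 352.5] [ 501.5 -321.2]
jar_short top 0.69 [399.5 226.4] [ 493.1 -331. ]
beaker side 0.67 [373.7 227.9] [716.9 -73.5]
beaker top 0.79 [288.2 137.5] [719.3 -63.8]
slide_box side 0.88 [215.5 279. ] [ 374.2 -156.5]
slide_box top 0.72 [329.8 276.1] [ 375.2 -159.3]
slide_box top 0.69 [397.5 226.3] [ 493.4 -326.2]
petri_dish side 0.62 [202.5 363.8] [ 347.4 -322.1]
petri_dish top 0.72 [402.1 286.5] [ 349.2 -330.8]
17.1167 [523.2 226.8  71.4] [180.  -0. 173.] 18.8
```

View pics/s5.png

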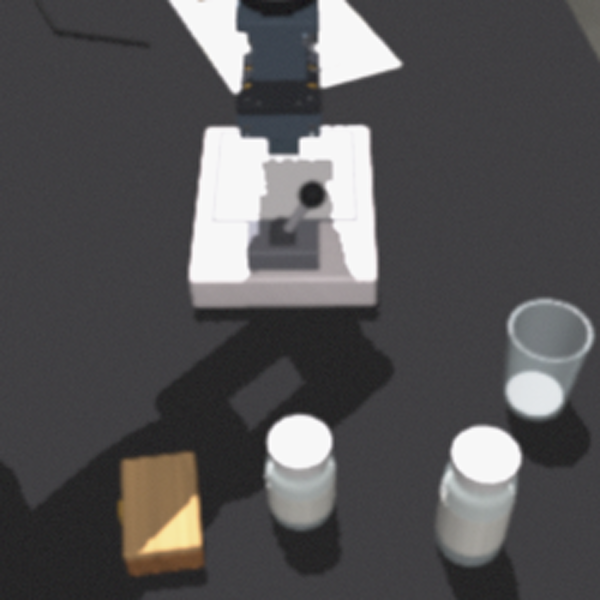

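The lever is still fully over to the right (ball at crop (312,193)), the fingertips hover over the panel, and nothing else has moved. I'm holding here.

Emit:
{"fn": "apply_moves", "kwargs": {"delta_pos": [[0,-0.008,0],[0,-0.008,0],[0,-0.008,0],[0,-0.008,0],[0,-0.008,0],[0,-0.008,0],[0,-0.008,0],[0,-0.008,0],[0,-0.008,0],[0,-0.008,0]], "rot": [[0,0,0],[0,0,0],[0,0,0],[0,0,0],[0,0,0],[0,0,0],[0,0,0],[0,0,0],[0,0,0],[0,0,0]], "hand": [0,0,0,0,0,0,0,0,0,0]}}

```text
time_s: 17.95
ee_pos: [523.2, 225.8, 71.4]
ee_rot: [180.0, 0.0, 173.0]
force: [-0.9, -0.1, 0.2]
gripper_width: 0.3
gripper_force: 0.0
```

Emit:
{"fn": "apply_moves", "kwargs": {"delta_pos": [[0,0,0],[0,0,0],[0,0,0],[0,0,0],[0,0,0],[0,0,0],[0,0,0],[0,0,0],[0,0,0],[0,0,0]], "rot": [[0,0,0],[0,0,0],[0,0,0],[0,0,0],[0,0,0],[0,0,0],[0,0,0],[0,0,0],[0,0,0],[0,0,0]], "hand": [0,0,0,0,0,0,0,0,0,0]}}

```text
time_s: 18.78
ee_pos: [523.3, 225.8, 71.4]
ee_rot: [180.0, 0.0, 173.0]
force: [-0.5, -1.2, -0.1]
gripper_width: 0.8
gripper_force: 0.0
```

Emit:
{"fn": "apply_moves", "kwargs": {"delta_pos": [[0,0,0],[0,0,0],[0,0,0],[0,0,0],[0,0,0],[0,0,0],[0,0,0],[0,0,0],[0,0,0],[0,0,0]], "rot": [[0,0,0],[0,0,0],[0,0,0],[0,0,0],[0,0,0],[0,0,0],[0,0,0],[0,0,0],[0,0,0],[0,0,0]], "hand": [0,0,0,0,0,0,0,0,0,0]}}

```text
time_s: 19.62
ee_pos: [523.2, 225.8, 71.4]
ee_rot: [180.0, -0.0, 173.0]
force: [-0.1, 0.6, -0.6]
gripper_width: 0.5
gripper_force: 0.0
```

```bash
python3 -c "
from workcell import env
print(env.state()['ee_pos'],env.state()['time_s']);print(env.job_done())"
```

```text
[523.20361046 225.79479637  71.37001413] 19.6167
the job is handed in; nothing more can be done
None
```

I handed the job in at 19.6 s: the light box lever is fully over to on, I pointed about 3 cm above the short jar's lid for about 3 s and then about 3 cm above the panel's middle for over 3 s, and the arm is still pointing there, touching nothing; no verdict was shown.

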